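# Clear the picture and take the record photograph

## Robot

A 6-joint arm with a two-finger parallel gripper is mounted at the origin on a cart in front of the work surface, level with it; the furniture and walls round the work are solid. World frame = base frame: x ahead of the robot, y to its left, z up, the work surface at z = 0. Lengths are in mm, angles in rad, forces in N, time in s.
With the tool pointing down it reaches from about 350 to 850 mm from the base axis. Payload 8.1 kg.
Tool frame: the origin (TCP) lies at the very end of the fingers, on their centre line; the grasp point (between the pads) lies 19 mm behind it; z points along the fingers, y is the line along which they close (so a half turn about z gives the same grasp; the last joint's range is limited). The gripper opens to 85 mm and grips with 20 to 120 N. Pads are 22 mm wide; open, the fingers measure 114 mm over their backs; the gripper's body (76 mm by 85 mm) begins 54 mm behind the grasp point. The pads swing forward as they close: fully open they stand 13 mm farther back than shut.
Start: joints at [-1.421, 0.13, 1.488, -0, 1.523, -0.085], TCP at [139.609, -583.536, 231.292] pointing down, gripper open.
Joint ranges: [-2.96, 2.96], [-0.89, 2.26], [0.02, 2.5], [-1.34, 4.48], [0, 2.73], [-2.66, 2.66]. Speed limits (rad/s): [2.39, 2.39, 2.79, 3.14, 3.14, 3.14].

## Interface

Orientations are given as a rotation vector (axis times angle).
In Python, from workcell import get_obs, camera, hand_in gives the robot as it stands.
- The arm moves only by the tool step_arm, never from a script. Its argument "plan" is a list of rows, each a list of 7 numbers: the shift along the tool's x, y, z in units of 30 mm (1.0 is 30 mm), then the turn, a rotation vector about the tool's x, y, z in units of 6 degrees (1.0 is 6 degrees), then the opening, from 0 (shut) to 1 (fully open). A call has 1 to 20 rows; each row is the pose to reach, as a shift and turn from the pose commanded when the call began, along the tool's axes at that moment; what a row does not reach only later rows make up. A row lasts 1/8 s, in which the tool goes at most 62.5 mm and 10.7 degrees, less where a joint would pass 70% of its speed; a pose out of reach is approached as far as the arm can. A call with a gripper value outside its range is refused whole. The fingers move at their own pace and stop on an object; "newtons" is the grip in N (left out, the last holds). Time passes only in rows, so rows that repeat a pose let the fingers close. It gives the time, the measured TCP pose, the force, the opening and the grip force at its end, in the units of the state.
- get_obs(): the state, without advancing time (a new reading comes with each control period).
- camera(name): name is "scene" or "top" or "wrist"; returns a dict with "image" (420x560x3 uint8, blue, green, red), "intrinsics" (3x3 intrinsics, pixels), "xyz" and "attitude" of the camera in the world. Camera axes: x right, y down, z forward; pixel columns grow to the right and rows downward; lengths in mm; the calibration is good to about 2 mm. A picture is of the moment at which its call begins. There is no depth.
- hand_in(): hands the job in; it is judged then, once.
The state is a dict: "t": time; "joint_positions": joint angles; "qd": joint speeds; "tau": joint torques, N m; "tool_pos": TCP position; "eef_rot": TCP orientation; "contact_force": force on the tool from outside, world axes, zero at the start; "ft_torque": the same for the moment, N m; "finger_gap": opening from 0.0 (shut) to 1.0 (fully open); "grasp_force": force on a finger pad.
Only numpy, scipy, OpenCV 4.12 (cv2) and the standard library are available. Lean on these libraries where they do the work, as an engineer would, in place of code of your own. Each camera call takes 0.05 s, during which the arm holds its last target. There are 200 camera calls.

## Task

The mallet and the perforator were left lying on the photo board in front of the camera: put each back in its own bay of the instrument tray, set down gently (not dropped), fully home between its brackets, the same way round as its dark outline. Then take the record photograph of the bone phantom with the camera's own two-stage release button: press it to its halfway stop so that it focuses, hold it there for a full second, then press it all the way down and let it come up again. Take no picture before both tools are back, and do not disturb the phantom, the drill handpiece in the tray, the bottle or the cup.

Things in the scene. Friction and masses are not known exactly. Their poses are not given: they have to be found in the camera images.
- mallet_center (a point): Centre, half-way up (14.5 mm above what it lies on), of a small mallet, 162 mm long in y, 60 mm over the head in x, 29 mm high, 0.26 kg +-20 %. The head (60 mm in x, 28 mm in y) is centred at y = -64 mm; the handle, 17 mm wide in x, 6 to 23 mm above what it lies on, runs from y = -50 to +86 mm. z is up. Grip the handle across x; the centre of mass is at y = -25 mm.
- mallet_head (a point): Centre of the mallet's head, 64 mm from mallet_center along the mallet's -y.
- mallet: The whole mallet; origin at the centre of its underside, axes as mallet_center.
- perforator_center (a point): Centre, half-way up (13.5 mm above what it lies on), of the perforator, a drill attachment 175 mm long in y, 0.31 kg +-20 %. Its black sleeve, 27 mm wide and high, runs from y = -20 to +90 mm; its slim fluted tip, 12 mm thick, from y = -20 to -86 mm. z is up. Grip the sleeve across x; the centre of mass is at y = +26 mm.
- perforator_tip (a point): Point on the axis of the perforator's tip, 80 mm from perforator_center along its -y.
- perforator: The whole perforator; origin at the centre of its underside, axes as perforator_center.
- mallet_slot (a point): Where mallet_center is when the mallet lies home in its bay; axes as the mallet's then (head end at -y, z up). The tray is a fixed steel pan, 282 x 226 mm, with three aluminium bays, 88 x 218 mm, side by side in any order. A tool lies on its bay's plate, 9 mm above the table.
- mallet_slot_head (a point): Where mallet_head is when the mallet is home. Grey brackets stand on the plate: beside the head (gap 69 mm, 18 mm high), beside the handle at y = +46 to +62 mm of mallet_slot (gap 25 mm, 20 mm high), and end stops 5 to 6 mm beyond each end, up to 18 mm high. From y = -45 to +42 mm the sides are open for fingers.
- perforator_slot (a point): Where perforator_center is when the perforator lies home in its bay; axes as the perforator's then (tip end at -y, z up). The plate it lies on is 9 mm above the table.
- perforator_slot_tip (a point): Where perforator_tip is when the perforator is home. Grey brackets, up to 22 mm high above the plate: beside the tip at y = -76 to -58 mm of perforator_slot (gap 21 mm), beside the sleeve at y = +66 to +84 mm (gap 37 mm), end stops 5 to 6 mm beyond each end. From y = -54 to +62 mm the sides are open for fingers.
- handpiece_center (a point): Centre, half-way up, of the drill handpiece, 192 mm long (y), 18 mm wide and high, lying loose in the third bay of the tray: leave it there.
- handpiece_slot (a point): Where handpiece_center is when the handpiece lies home in its bay.
- button_top (a point): Top centre of the camera's release button, a steel cap of 20 mm diameter, 161 mm above the table at rest, on a collar at the right-hand end of the camera's top as seen from behind. y is the way the lens looks, z is up; the button moves along -z, 7.5 mm in all, and stands 13 mm over the collar (27 mm across). The finder hump, lower than the pressed button, begins 35 mm from it.
- focus_stroke (a joint): First stroke of the button in m: 0 up, 0.0035 at the halfway stop. Soft spring, 1 N at the start and 2.75 N at the stop; springs back.
- shutter_stroke (a joint): Second stroke of the button in m: 0 up, 0.004 fully down. It begins when the first is used up and the push exceeds 8 N; fully down takes 11 N; springs back. So a push of 3 to 8 N rests at the halfway stop.
- camera: Black camera on a fixed stand; origin on the table at the centre of its round foot (radius 50 mm), y the way the lens looks, z up. The body spans 122 mm in x, -20 to +34 mm in y and 81 to 143 mm in height; the lens (63 mm diameter) reaches y = +76 mm. button_top lies at x = +44, y = +8 mm.
- bone_phantom: Bone-coloured cast phantom, about 210 x 236 x 78 mm, loose on the left part of the grey photo board (360 x 460 mm, 6 mm thick, fixed); origin at the centre of its underside. Leave it alone.
- saline_bottle: Saline bottle, 58 mm diameter, 138 mm high, loose; origin at the centre of its underside. Leave it alone.
- steel_cup: Small steel cup, 68 mm diameter, 37 mm high, loose; origin at the centre of its underside. Leave it alone.

How it is judged (in metres and radians):
On the way, in this order (a step that is already met when the one before it is completed fails the run):
1. The mallet and the perforator both lie home in their own bays, let go (distance between mallet_center and mallet_slot below 0.009 m and distance between mallet_head and mallet_slot_head below 0.009 m and distance between perforator_center and perforator_slot below 0.009 m and distance between perforator_tip and perforator_slot_tip below 0.009 m and linear speed of each of mallet, perforator below 0.03 m/s and contact force between each of mallet, perforator and the fingers below 0.1 N), for 0.2 s.
2. The button is held at its halfway stop (first stroke at least 2.7 mm, second stroke under 1.2 mm) for 0.8 s (value of joint focus_stroke above 0.0027 m and value of joint shutter_stroke below 0.0012 m), for 0.8 s.
3. The button is pressed fully down (second stroke over 3 mm) (value of joint shutter_stroke above 0.003 m), for 0.05 s.
At the end, for the whole second after the job is handed in: The mallet and the perforator lie at rest in their own bays, the right way round (centre and head or tip each within 9 mm of their places), the drill handpiece is in its bay (within 12 mm), and the button is up again (each stroke under 1 mm) (distance between mallet_center and mallet_slot below 0.009 m and distance between mallet_head and mallet_slot_head below 0.009 m and distance between perforator_center and perforator_slot below 0.009 m and distance between perforator_tip and perforator_slot_tip below 0.009 m and linear speed of each of mallet, perforator below 0.03 m/s and value of joint each of focus_stroke, shutter_stroke below 0.001 m and distance between handpiece_center and handpiece_slot below 0.012 m); the robot touches nothing.
It fails at once if A picture is taken (second stroke over 2.2 mm) while a tool is not in its bay (value of joint shutter_stroke above 0.0022 m and not (distance between mallet_center and mallet_slot below 0.009 m and distance between mallet_head and mallet_slot_head below 0.009 m and distance between perforator_center and perforator_slot below 0.009 m and distance between perforator_tip and perforator_slot_tip below 0.009 m)).
It fails at once if The mallet is dropped or thrown (over 0.7 m/s, out of the fingers) (linear speed of mallet above 0.7 m/s and contact force between mallet and the fingers below 0.1 N).
It fails at once if The perforator is dropped or thrown (over 0.7 m/s, out of the fingers) (linear speed of perforator above 0.7 m/s and contact force between perforator and the fingers below 0.1 N).
It fails at once if The bone phantom is moved by more than 15 mm (distance of bone_phantom from where it was at the start of the episode above 0.015 m).
It fails at once if The bottle or the cup is moved by more than 20 mm (distance of any of saline_bottle, steel_cup from where it was at the start of the episode above 0.02 m).
It also fails if it takes over 72 s, if anything falls off the work surface, if the arm or the gripper's body presses on something with over 40 N, if the wrist force passes 120 N, or if a joint passes its speed limit or range.

## Working session

There is one attempt and no reset: what is moved stays moved. The work goes in short steps, Python scripts to look and compute and a tool call to move; the robot and the scene stay as the last step left them, time stands still between calls to the robot, and variables do not carry over. Pictures are saved under pics/ and viewed, at most 10 in all, crops included, and the job is handed in when it is done.

Besides the shell and the picture viewer there is one more tool, called as name([rows], argument=value, ...), one row to a line, values as JSON. step_arm: Moves the arm, as the interface text tells. Its arguments: {"type":"object","properties":{"plan":{"type":"array"},"newtons":{"type":"number"}},"required":["plan"]}

```bash
mkdir -p pics; ls; cat > h.py <<'E'
import numpy as np,cv2
from scipy.spatial.transform import Rotation as R
from workcell import get_obs,camera,hand_in
def snap(n,f):
    c=camera(n); cv2.imwrite('pics/'+f+'.png',c['image']); np.savez('pics/'+f+'.npz',**{k:np.array(v) for k,v in c.items()}); return c
def load(f): return dict(np.load('pics/'+f+'.npz'))
def rot(c):
    a=np.array(c['attitude'],float); return a if a.shape==(3,3) else R.from_rotvec(a).as_matrix() if a.size==3 else R.from_quat(a).as_matrix()
def ray(c,u,v):
    d=rot(c)@np.linalg.inv(c['intrinsics'])@np.array([u,v,1.]); return np.array(c['xyz'],float),d
def onplane(c,u,v,z):
    o,d=ray(c,u,v); return o+d*(z-o[2])/d[2]
def proj(c,p):
    q=c['intrinsics']@(rot(c).T@(np.array(p,float)-c['xyz'])); return q[:2]/q[2]
def togo(p,yaw=None):
    "shift in tool units to world p"
    o=get_obs(); r=R.from_rotvec(o['eef_rot']); return r.inv().apply(np.array(p)-o['tool_pos'])/30
E
python3 - <<'E'
from h import *
for n in('scene','top'):
    c=snap(n,n+'1'); print(n,c['xyz'],c['attitude'],c['intrinsics'])
o=get_obs(); print(o); print(R.from_rotvec(o['eef_rot']).as_matrix().round(3))
E
```

```text
pics
scene [-161.12756076 1193.34205575  969.29368976] [-0.69695491  2.43938074 -1.34579802] [[515.14738069   0.         274.58570182]
 [  0.         515.14738069 213.11001695]
 [  0.           0.           1.        ]]
top [ 488.83240257   37.06578559 1165.53281864] [-2.17109104  2.2100719  -0.03157004] [[402.12829355   0.         274.61096669]
 [  0.         402.12829355 206.54256434]
 [  0.           0.           1.        ]]
{'t': 0.1, 'joint_positions': array([-1.42138660e+00,  1.31069996e-01,  1.48916512e+00, -5.20092267e-05,
        1.52302183e+00, -8.54278319e-02]), 'qd': array([-1.39218662e-03, -9.39819013e-04, -4.28753631e-03, -9.62235620e-04,
        1.95999199e-05, -9.32731076e-04]), 'tau': array([-2.60297247e-04, -5.70950282e+01, -5.01943445e+01, -3.71423357e-04,
        7.99123227e-03,  2.37080934e-05]), 'tool_pos': array([ 139.52341212, -583.03893304,  230.36157839]), 'eef_rot': array([-3.11830989e+00, -3.67844190e-01,  1.65088670e-04]), 'contact_force': array([ 0.25751349, -1.27060845, -0.3886919 ]), 'ft_torque': array([-0.00917151,  0.03215348, -0.00542278]), 'grasp_force': 0.0, 'finger_gap': 1.0026330035207929}
[[ 0.973  0.233 -0.   ]
 [ 0.233 -0.973  0.002]
 [ 0.    -0.002 -1.   ]]
```

View pics/top1.png

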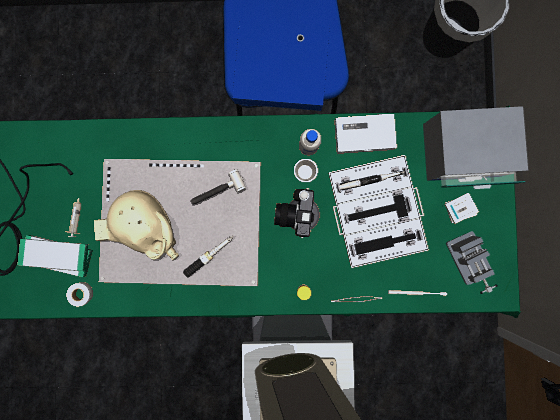

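View pics/scene1.png

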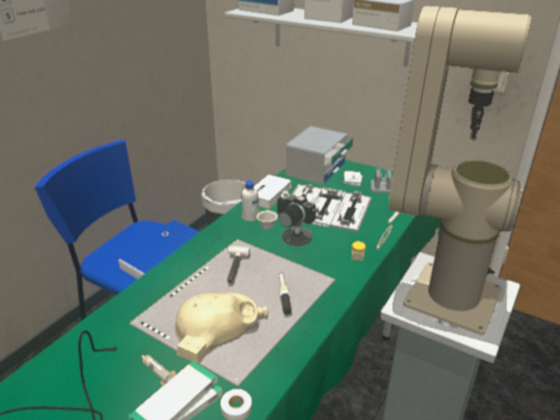

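The top view shows the board at left with the mallet at (193–245, 170–205) and the perforator at (183–235, 235–277). The camera is at (297, 212) and the tray at (380, 212), with the handpiece in the far bay, the mallet outline in the middle and the perforator outline in the near bay. I'll zoom in next.

```bash
python3 - <<'E'
from h import *
c=load('top1'); im=c['image']
a=cv2.resize(im[148:275,322:436],None,fx=4.4,fy=4.4,interpolation=cv2.INTER_CUBIC)
b=cv2.resize(im[160:290,178:255],None,fx=3.8,fy=4.3,interpolation=cv2.INTER_CUBIC)[:a.shape[0]]
b=np.vstack([b,np.zeros((a.shape[0]-b.shape[0],b.shape[1],3),np.uint8)])
cv2.imwrite('pics/z1.png',np.hstack([a,b])); print(a.shape,b.shape)
for u,v in[(192,203),(237,181),(185,275),(234,237),(303,194),(347,187),(404,206),(355,251),(419,235)]: print(u,v,onplane(c,u,v,15).round())
E
```

```text
(559, 502, 3) (559, 293, 3)
192 203 [555. 293.  15.]
237 181 [616. 162.  15.]
185 275 [350. 314.  15.]
234 237 [456. 173.  15.]
303 194 [575. -27.  15.]
347 187 [ 593. -153.   15.]
404 206 [ 536. -313.   15.]
355 251 [ 410. -171.   15.]
419 235 [ 453. -353.   15.]
```

View pics/z1.png

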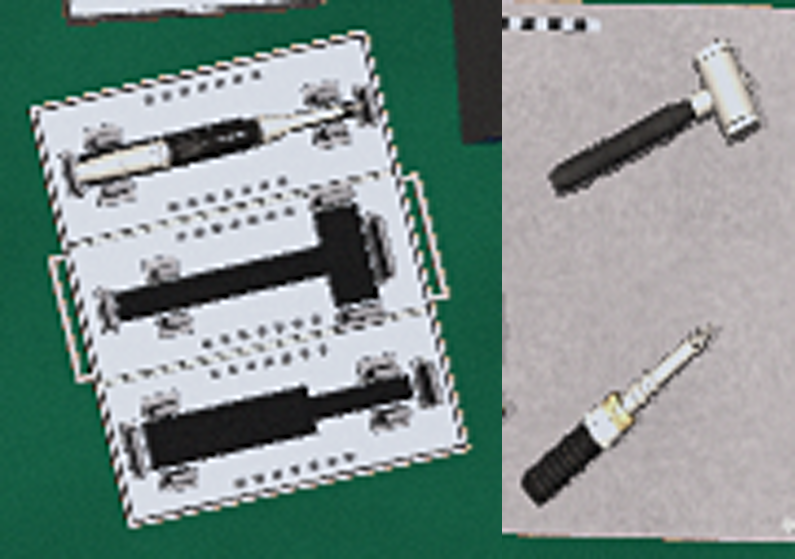

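The zoom confirms it: all three outlines have the head or tip end to the right (world −y). The mallet head is up-right on the board, and the perforator tip points up-right.

```bash
cat >> h.py <<'E'
def comps(c,mask,z,amin=60):
    n,l,s,ce=cv2.connectedComponentsWithStats(mask.astype(np.uint8))
    out=[]
    for i in range(1,n):
        if s[i,4]<amin: continue
        v,u=np.nonzero(l==i); P=np.array([onplane(c,a,b,z)[:2] for a,b in zip(u,v)])
        (cx,cy),wh,an=cv2.minAreaRect(P.astype(np.float32)); b=cv2.boxPoints(((cx,cy),wh,an))
        e=[b[1]-b[0],b[2]-b[1]]; e=max(e,key=np.linalg.norm)
        out.append(dict(px=ce[i].round(1),bb=s[i],rc=np.array([cx,cy]).round(1),wh=np.sort(wh).round(1),mean=P.mean(0).round(1),ang=round(np.degrees(np.arctan2(e[1],e[0]))%180,2),P=P))
    return out
def show(L):
    for d in L: print({k:v for k,v in d.items() if k!='P'})
E
python3 - <<'E'
from h import *
c=load('top1'); im=c['image'].astype(int); mx=im.max(2);mn=im.min(2)
def box(u0,u1,v0,v1):
    m=np.zeros(mx.shape,bool); m[v0:v1,u0:u1]=1; return m
print('tray');show(comps(c,box(325,435,150,275)&(mx<45),9))
print('traywhite');show(comps(c,box(325,435,150,275)&(mn>150),9,300))
print('mallet');show(comps(c,box(187,250,166,210)&((mx<80)|(mn>190)),20.5,20))
print('perf');show(comps(c,box(180,240,232,282)&(mx<70),19.5,20));show(comps(c,box(180,240,232,282)&((mx<90)|(mn>185)|(mx-mn>50)),19.5,20))
print('cambutton',im[190:200,298:310].mean(2).astype(int))
E
```

```text
tray
{'px': array([370.5, 179.6]), 'bb': array([359, 175,  22,  11, 104], dtype=int32), 'rc': array([ 613.5, -220. ]), 'wh': array([20. , 60.1]), 'mean': array([ 613.7, -221.9]), 'ang': np.float32(101.5)}
{'px': array([383.6, 209.4]), 'bb': array([348, 195,  60,  26, 507], dtype=int32), 'rc': array([ 522.9, -236.7]), 'wh': array([ 61.7, 165.9]), 'mean': array([ 527.2, -256.6]), 'ang': np.float32(102.16)}
{'px': array([380.5, 243.2]), 'bb': array([355, 234,  61,  21, 508], dtype=int32), 'rc': array([ 434.5, -258.2]), 'wh': array([ 31.3, 172.3]), 'mean': array([ 430.8, -245.1]), 'ang': np.float32(102.02)}
traywhite
{'px': array([377. , 208.8]), 'bb': array([ 329,  155,  100,  113, 5272], dtype=int32), 'rc': array([ 524.3, -240.1]), 'wh': array([247.4, 281.4]), 'mean': array([ 529.6, -237.9]), 'ang': np.float32(12.03)}
mallet
{'px': array([237.1, 180.6]), 'bb': array([229, 170,  17,  23, 145], dtype=int32), 'rc': array([616.1, 161.1]), 'wh': array([20.6, 67.1]), 'mean': array([616.8, 161.5]), 'ang': np.float32(24.5)}
{'px': array([211.2, 193.1]), 'bb': array([191, 181,  43,  24, 310], d
[... 350 characters left out ...]
, 260.8]), 'bb': array([183, 239,  49,  39, 348], dtype=int32), 'rc': array([401.3, 249.5]), 'wh': array([ 27.9, 165. ]), 'mean': array([390.1, 264.8]), 'ang': np.float32(125.86)}
cambutton [[ 23  17   9   1 120 172 185  96  14  14  16  12]
 [ 23  16 113 233 190 207 211 181 182 153  84  67]
 [ 21  58 228 211 200 209 217 213 207 172 115 106]
 [ 17 171 181 195 208 211 215 215 213 210 202 119]
 [  9 233 186 207 211 218 221 219 212 197 230 126]
 [  1 183 178 206 212 217 218 215 209 193 191 143]
 [  0 182 147 199 213 215 216 214 209 195 230 126]
 [ 18 120 169 154 196 205 205 208 190 213 192 119]
 [ 18  14 187 180 126 186 194 181  70 228 105 105]
 [ 15   9  59 175 180 176 137 230 236 106 101 111]]
```

```bash
python3 - <<'E'
from h import *
print(togo([600,195,220]))
E
```

```text
[ 20.96253827 -21.65058921   0.38327566]
```

step_arm([
  [21, -21.7, 0, 0, 0, -16.8, 0.6],
  [21, -21.7, 0, 0, 0, -16.8, 0.6],
  [21, -21.7, 0, 0, 0, -16.8, 0.6],
  [21, -21.7, 0, 0, 0, -16.8, 0.6],
  [21, -21.7, 0, 0, 0, -16.8, 0.6],
  [21, -21.7, 0, 0, 0, -16.8, 0.6],
  [21, -21.7, 0, 0, 0, -16.8, 0.6],
  [21, -21.7, 0, 0, 0, -16.8, 0.6],
  [21, -21.7, 0, 0, 0, -16.8, 0.6],
  [21, -21.7, 0, 0, 0, -16.8, 0.6],
  [21, -21.7, 0, 0, 0, -16.8, 0.6],
  [21, -21.7, 0, 0, 0, -16.8, 0.6],
  [21, -21.7, 0, 0, 0, -16.8, 0.6],
  [21, -21.7, 0, 0, 0, -16.8, 0.6],
  [21, -21.7, 0, 0, 0, -16.8, 0.6],
  [21, -21.7, 0, 0, 0, -16.8, 0.6],
  [21, -21.7, 0, 0, 0, -16.8, 0.6],
  [21, -21.7, 0, 0, 0, -16.8, 0.6],
  [21, -21.7, 0, 0, 0, -16.8, 0.6],
  [21, -21.7, 0, 0, 0, -16.8, 0.6],
], newtons=50)

```text
t: 2.6
tool_pos: [600.9, 195.6, 231.6]
eef_rot: [1.706, 2.638, 0.001]
contact_force: [0.4, 0.4, -0.3]
finger_gap: 0.603
grasp_force: 0.0
```

```bash
python3 - <<'E'
from h import *
c=snap('wrist','w1'); o=get_obs(); print(c['xyz'],rot(c).round(2),o['tool_pos'],R.from_rotvec(o['eef_rot']).as_matrix().round(3),o['contact_force'],c['intrinsics'][0][0])
print(proj(c,[616,161,20]),proj(c,[591,220,20]))
E
```

```text
[568.00629653 271.45873613 374.49275862] [[ 0.91  0.39  0.13]
 [ 0.41 -0.86 -0.3 ]
 [ 0.    0.32 -0.95]] [600.85531873 195.75848768 231.59217843] [[-0.41   0.912  0.   ]
 [ 0.912  0.41   0.   ]
 [-0.     0.    -1.   ]] [-0.3153155   0.24624484  0.04494413] 290.7230381656003
[281.13608108 207.64331773] [282.1821703  157.77357335]
```

View pics/w1.png

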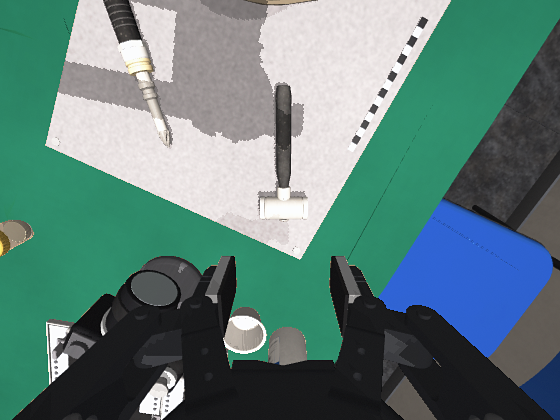

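The wrist view shows the mallet handle from (283, 83) to (285, 190) and the head at (283, 207), with the perforator tip at (166, 143). This matches the estimates from the top camera; I'll refine from here.

```bash
python3 - <<'E'
from h import *
c=load('w1'); im=c['image'].astype(int); mx=im.max(2);mn=im.min(2)
m=np.zeros(mx.shape,bool); m[78:200,270:298]=1
L=comps(c,m&(mx<75),20.5,200); show(L)
for d in L:
    v=d['P']; # centreline fit
    t=np.radians(d['ang']); ax=np.array([np.cos(t),np.sin(t)]); print((v@ax).min(),(v@ax).max())
    print('line',cv2.fitLine(v.astype(np.float32),cv2.DIST_L2,0,.01,.01).ravel())
m[:]=0; m[190:225,250:312]=1; show(comps(c,m&(mn>225),29,40)); 
for p in[(258,208),(307,208),(283,195),(283,220)]: print(p,onplane(c,*p,20.5)[:2].round(1))
m[:]=0; m[0:75,95:155]=1; show(comps(c,m&(mx<75),19.5,200))
E
```

```text
{'px': array([282.7, 132.9]), 'bb': array([276,  86,  15, 101, 798], dtype=int32), 'rc': array([582.4, 241. ]), 'wh': array([ 17.2, 116. ]), 'mean': array([579.7, 246.6]), 'ang': np.float32(114.67)}
-82.0494206536009 33.902532642584084
line [ 4.1240203e-01 -9.1100198e-01  5.7970300e+02  2.4656728e+02]
{'px': array([253.6, 203.4]), 'bb': array([250, 190,   9,  30, 174], dtype=int32), 'rc': array([582.1, 153.5]), 'wh': array([10.2, 38.2]), 'mean': array([581.1, 154.8]), 'ang': np.float32(112.62)}
{'px': array([283.5, 194.5]), 'bb': array([279, 190,  11,  11, 100], dtype=int32), 'rc': array([611.3, 180.3]), 'wh': array([12.4, 12.9]), 'mean': array([610.5, 180.6]), 'ang': np.float32(114.18)}
{'px': array([288.9, 210.2]), 'bb': array([ 260,  190,   52,   35, 1024], dtype=int32), 'rc': array([619.8, 166.5]), 'wh': array([45., 65.]), 'mean': array([625.2, 164.7]), 'ang': np.float32(24.18)}
(258, 208) [589.  148.5]
(307, 208) [646.5 174.3]
(283, 195) [611.2 177.6]
(283, 220) [625.1 146.6]
{'px': array([123.2,  20.1]), 'bb': array([104,   0,  38,  43, 834], dtype=int32), 'rc': array([378.1, 282.9]), 'wh': array([25.7, 40.9]), 'mean': array([378.6, 283.4]), 'ang': np.float32(126.64)}
```

step_arm([
  [0, 0.05, 2, 0, 0, 0, 0.6],
  [0, 0.05, 4, 0, 0, 0, 0.6],
  [0, 0.05, 6, 0, 0, 0, 0.6],
  [0, 0.05, 7, 0, 0, 0, 0.6],
  [0, 0.05, 7.4, 0, 0, 0, 0.6],
  [0, 0.05, 7.4, 0, 0, 0, 0.6],
  [0, 0.05, 7.4, 0, 0, 0, 0.0],
  [0, 0.05, 7.4, 0, 0, 0, 0.0],
  [0, 0.05, 7.4, 0, 0, 0, 0.0],
  [0, 0.05, 7.4, 0, 0, 0, 0.0],
  [0, 0.05, 7.4, 0, 0, 0, 0.0],
  [0, 0.05, 7.4, 0, 0, 0, 0.0],
], newtons=60)

```text
t: 4.15
tool_pos: [603.9, 197.2, 11.7]
eef_rot: [1.704, 2.636, 0.004]
contact_force: [-1.3, -0.8, 6.5]
finger_gap: 0.184
grasp_force: 60.7
```

step_arm([
  [0, 0, -0.5, 0, 0, 0, 0],
  [0, 0, -1.5, 0, 0, 0, 0],
  [0, 0, -3, 0, 0, 0, 0],
  [0, 0, -5, 0, 0, 0, 0],
  [0, 0, -7, 0, 0, 0, 0],
  [0, 0, -7.4, 0, 0, 0, 0],
  [-1.1, -1.3, -7.4, 0, 0, 0.2, 0],
  [-2.3, -2.6, -7.4, 0, 0, 0.4, 0],
  [-3.5, -3.9, -7.4, 0, 0, 0.6, 0],
  [-4.7, -5.2, -7.4, 0, 0, 0.8, 0],
  [-5.9, -6.5, -7.4, 0, 0, 1.0, 0],
  [-7.1, -7.8, -7.4, 0, 0, 1.2, 0],
  [-8.3, -9.2, -7.4, 0, 0, 1.5, 0],
  [-9.5, -10.6, -7.4, 0, 0, 1.8, 0],
  [-10.7, -12.0, -7.4, 0, 0, 2.0, 0],
  [-11.3, -12.7, -7.4, 0, 0, 2.05, 0],
  [-11.3, -12.7, -7.4, 0, 0, 2.05, 0],
  [-11.3, -12.7, -7.4, 0, 0, 2.05, 0],
])

```text
t: 6.4
tool_pos: [393.9, -268.1, 230.6]
eef_rot: [-1.977, -2.439, -0.001]
contact_force: [0.3, 0.9, -2.4]
finger_gap: 0.185
grasp_force: 59.7
```

```bash
python3 - <<'E'
from h import *
c=snap('wrist','w2'); o=get_obs(); print(c['xyz'],o['tool_pos'],R.from_rotvec(o['eef_rot']).as_matrix().round(3),o['contact_force'],o['grasp_force'])
print(proj(c,[522.9,-236.7,9]),proj(c,[434,-258,9]))
E
```

```text
[ 378.07364841 -186.87426127  373.62588109] [ 394.17169593 -267.86513496  230.811315  ] [[-0.208  0.978 -0.001]
 [ 0.978  0.208  0.001]
 [ 0.001 -0.    -1.   ]] [ 0.63380137  1.08976056 -2.50239331] 59.74157631397247
[385.55505822 174.54208308] [313.79543814 176.44881612]
```

View pics/w2.png

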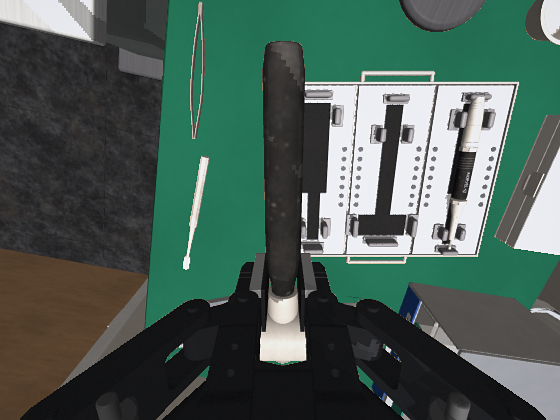

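The held mallet hangs straight, with the handle at (284, 42–290). The mallet outline in the middle bay has its handle at (393, 103–215) and its head at (382, 226).

```bash
python3 - <<'E'
from h import *
c=load('w2'); im=c['image'].astype(int); mx=im.max(2); print(c['intrinsics'])
m=np.zeros(mx.shape,bool); m[100:240,352:418]=1
L=comps(c,m&(mx<50),9,800); show(L)
m2=np.zeros(mx.shape,bool); m2[145:205,375:412]=1
for d in comps(c,m2&(mx<50),9,300): print('handle',d['rc'],d['wh'],d['ang'],cv2.fitLine(d['P'].astype(np.float32),cv2.DIST_L2,0,.01,.01).ravel())
# held handle at z ~239
m=np.zeros(mx.shape,bool); m[45:250,255:312]=1
for d in comps(c,m&(mx<90),231+9,800): print('held',d['rc'],d['wh'],d['ang'],cv2.fitLine(d['P'].astype(np.float32),cv2.DIST_L2,0,.01,.01).ravel())
E
```

```text
[[290.72303817   0.         282.55940099]
 [  0.         290.72303817 208.40381176]
 [  0.           0.           1.        ]]
{'px': array([386. , 182.1]), 'bb': array([ 358,  105,   48,  130, 2471], dtype=int32), 'rc': array([ 523.9, -236.1]), 'wh': array([ 61.8, 166.5]), 'mean': array([ 527.2, -248.4]), 'ang': np.float32(102.55)}
handle [ 524.4 -237.6] [18.9 76.5] 101.96 [ 2.0931862e-01 -9.7784752e-01  5.2428790e+02 -2.3635345e+02]
held [ 385.3 -207.1] [23.2 92.3] 101.76 [ 2.2063453e-01 -9.7535658e-01  3.8330771e+02 -2.0431796e+02]
```

step_arm([
  [-0.2, 1.5, 0, 0, 0, 0, 0],
  [-0.4, 3, 0, 0, 0, 0, 0],
  [-0.67, 4.39, 0, 0, 0, 0, 0],
  [-0.67, 4.39, 0, 0, 0, 0, 0],
  [-0.67, 4.39, 1.5, 0, 0, 0, 0],
  [-0.67, 4.39, 3, 0, 0, 0, 0],
  [-0.67, 4.39, 4.5, 0, 0, 0, 0],
  [-0.67, 4.39, 5.5, 0, 0, 0, 0],
  [-0.67, 4.39, 5.8, 0, 0, 0, 0],
  [-0.67, 4.39, 5.8, 0, 0, 0, 0],
])

```text
t: 7.7
tool_pos: [527.1, -260.7, 57.6]
eef_rot: [-1.977, -2.441, 0.0]
contact_force: [-0.1, 1.0, -2.3]
finger_gap: 0.181
grasp_force: 60.0
```

```bash
python3 - <<'E'
from h import *
o=get_obs(); print(o['tool_pos'],togo([527.1,-260.2,14.7]),o['contact_force'])
c=snap('wrist','w3');t=snap('top','t3')
E
```

```text
[ 527.08404855 -260.73915999   57.6017532 ] [0.01711114 0.00463877 1.43006157] [-0.10597259  1.02102157 -2.34849967]
```

View pics/w3.png

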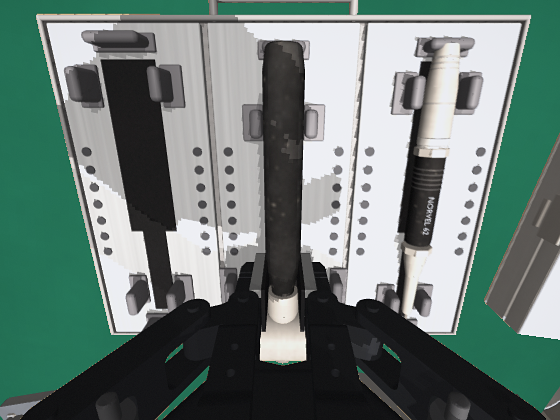

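The handle sits between the bay's brackets (left 262, right 305, handle 264–303), so I'm lowering.

step_arm([
  [0, 0, 0.8, 0, 0, 0, 0],
  [0, 0, 1.2, 0, 0, 0, 0],
  [0, 0, 1.35, 0, 0, 0, 0],
  [0, 0, 1.35, 0, 0, 0, 0],
])

```text
t: 8.3
tool_pos: [527.3, -261.3, 17.2]
eef_rot: [1.978, 2.44, 0.0]
contact_force: [1.0, -0.3, -2.9]
finger_gap: 0.183
grasp_force: 60.1
```

step_arm([
  [0, 0, 0.04, 0, 0, 0, 0],
  [0, 0, 0.08, 0, 0, 0, 0],
  [0, 0, 0.08, 0, 0, 0, 0],
])

```text
t: 8.68
tool_pos: [527.4, -261.3, 14.7]
eef_rot: [1.978, 2.44, 0.0]
contact_force: [0.9, -0.6, -1.3]
finger_gap: 0.181
grasp_force: 60.2
```

step_arm([
  [0, 0, 0.03, 0, 0, 0, 0],
  [0, 0, 0.03, 0, 0, 0, 0],
  [0, 0, 0.03, 0, 0, 0, 0.22],
  [0, 0, 0.03, 0, 0, 0, 0.3],
  [0, 0, 0.03, 0, 0, 0, 0.45],
  [0, 0, 0.03, 0, 0, 0, 0.5],
  [0, 0, 0.03, 0, 0, 0, 0.5],
  [0, 0, -1, 0, 0, 0, 0.5],
  [0, 0, -3, 0, 0, 0, 0.5],
  [0, 0, -5, 0, 0, 0, 0.5],
  [0, 0, -7, 0, 0, 0, 0.5],
  [0, 0, -7.2, 0, 0, 0, 0.5],
  [0, 0, -7.2, 0, 0, 0, 0.5],
])

```text
t: 10.3
tool_pos: [527.4, -261.3, 230.8]
eef_rot: [1.977, 2.44, 0.0]
contact_force: [-0.3, 0.6, 0.1]
finger_gap: 0.503
grasp_force: 0.0
```

```bash
python3 - <<'E'
from h import *
c=snap('wrist','w4'); print(get_obs()['tool_pos'])
print(togo([390+60*0,264.5,230]),proj(c,[523.9,-236.3,9]))
im=c['image'].astype(int); mx=im.max(2)
ou=proj(c,[434,-258,9]); print(ou)
u,v=ou.astype(int)
m=np.zeros(mx.shape,bool); m[v-90:v+95,u-28:u+28]=1
for d in comps(c,m&(mx<50),9,300): print(d['px'],d['bb'],d['rc'],d['wh'],d['ang'],cv2.fitLine(d['P'].astype(np.float32),cv2.DIST_L2,0,.01,.01).ravel())
t=snap('top','t4')
E
```

```text
[ 526.61579012 -260.88797799  229.00888938]
[ 1.80763722e+01 -8.28371141e-01 -1.02847409e-02] [282.6004524  157.51967019]
[208.82113609 159.64669644]
[207.1 140.5] [ 189   83   34  141 2854] [ 433.6 -256.5] [ 31.1 173.9] 101.96 [ 2.0919564e-01 -9.7787380e-01  4.2937918e+02 -2.3685104e+02]
```

View pics/w4.png

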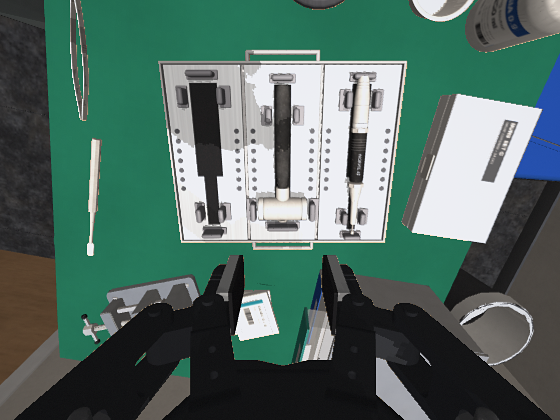

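The mallet lies home between all its brackets: handle at (283, 85–195), head at (283, 208), matching its outline. Next is the perforator.

step_arm([
  [18.1, -0.8, 0, 0, 0, -4.1, 0.6],
  [18.1, -0.8, 0, 0, 0, -4.1, 0.6],
  [18.1, -0.8, 0, 0, 0, -4.1, 0.6],
  [18.1, -0.8, 0, 0, 0, -4.1, 0.6],
  [18.1, -0.8, 0, 0, 0, -4.1, 0.6],
  [18.1, -0.8, 0, 0, 0, -4.1, 0.6],
  [18.1, -0.8, 0, 0, 0, -4.1, 0.6],
  [18.1, -0.8, 0, 0, 0, -4.1, 0.6],
  [18.1, -0.8, 0, 0, 0, -4.1, 0.6],
  [18.1, -0.8, 0, 0, 0, -4.1, 0.6],
  [18.1, -0.8, 0, 0, 0, -4.1, 0.6],
  [18.1, -0.8, 0, 0, 0, -4.1, 0.6],
  [18.1, -0.8, 0, 0, 0, -4.1, 0.6],
])

```text
t: 12.02
tool_pos: [391.6, 264.1, 230.2]
eef_rot: [-1.415, -2.805, 0.0]
contact_force: [-0.2, 0.5, -0.0]
finger_gap: 0.597
grasp_force: 0.0
```

```bash
python3 - <<'E'
from h import *
c=snap('wrist','w5'); o=get_obs(); print(o['tool_pos'],R.from_rotvec(o['eef_rot']).as_matrix().round(3)[:2,:2])
im=c['image'].astype(int); mx=im.max(2); mn=im.min(2)
print(proj(c,[405.7,243.4,19]))
m=np.zeros(mx.shape,bool); m[60:250,250:315]=1
for d in comps(c,m&(mx<75),19.5,200): print(d['px'],d['bb'],d['rc'],d['wh'],d['ang'],cv2.fitLine(d['P'].astype(np.float32),cv2.DIST_L2,0,.01,.01).ravel())
E
```

```text
[391.56640074 264.21605903 230.33456802] [[-0.594  0.804]
 [ 0.804  0.594]]
[280.99765414 198.1015216 ]
[281.7 152.8] [272 127  20  54 943] [373.3 288.4] [23.  63.7] 126.97 [  0.60371876  -0.7971974  372.6909     289.79697   ]
```

View pics/w5.png

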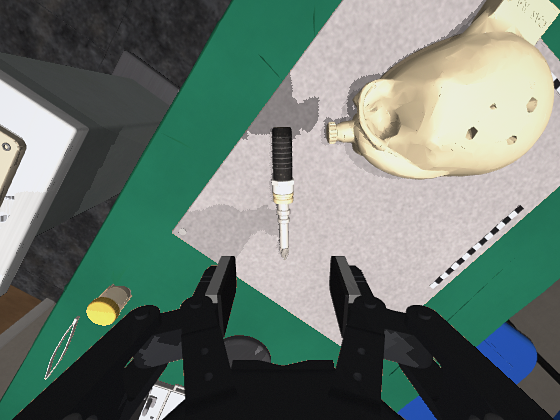

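The perforator lies straight along the tool axis (black sleeve rows 127–180, tip at (284, 258)), and the phantom knob at (335, 130) is clear of the fingers.

step_arm([
  [0, 0, 2, 0, 0, 0, 0.6],
  [0, 0, 4, 0, 0, 0, 0.6],
  [0, 0, 6, 0, 0, 0, 0.6],
  [0, 0, 7, 0, 0, 0, 0.6],
  [0, 0, 7.35, 0, 0, 0, 0.6],
  [0, 0, 7.35, 0, 0, 0, 0.6],
  [0, 0, 7.35, 0, 0, 0, 0.0],
  [0, 0, 7.35, 0, 0, 0, 0.0],
  [0, 0, 7.35, 0, 0, 0, 0.0],
  [0, 0, 7.35, 0, 0, 0, 0.0],
  [0, 0, 7.35, 0, 0, 0, 0.0],
], newtons=60)

```text
t: 13.45
tool_pos: [393.0, 266.0, 12.1]
eef_rot: [1.411, 2.804, 0.005]
contact_force: [-0.3, -1.5, 7.3]
finger_gap: 0.3
grasp_force: 61.0
```

step_arm([
  [0, 0, -0.5, 0, 0, 0, 0],
  [0, 0, -1.5, 0, 0, 0, 0],
  [0, 0, -3, 0, 0, 0, 0],
  [0, 0, -5, 0, 0, 0, 0],
  [0, 0, -7, 0, 0, 0, 0],
  [0, 0, -7.3, 0, 0, 0, 0],
  [-1.6, -1, -7.3, 0, 0, 0.5, 0],
  [-3.2, -2, -7.3, 0, 0, 0.9, 0],
  [-4.8, -3, -7.3, 0, 0, 1.4, 0],
  [-6.4, -4, -7.3, 0, 0, 1.8, 0],
  [-8, -5, -7.3, 0, 0, 2.3, 0],
  [-9.6, -6, -7.3, 0, 0, 2.8, 0],
  [-11.2, -7, -7.3, 0, 0, 3.2, 0],
  [-12.7, -8, -7.3, 0, 0, 3.7, 0],
  [-14, -8.9, -7.3, 0, 0, 4.08, 0],
  [-14, -8.9, -7.3, 0, 0, 4.08, 0],
  [-14, -8.9, -7.3, 0, 0, 4.08, 0],
])

```text
t: 15.58
tool_pos: [426.2, -230.7, 228.0]
eef_rot: [-1.975, -2.441, -0.0]
contact_force: [0.2, 0.4, -2.0]
finger_gap: 0.305
grasp_force: 59.9
```

```bash
python3 - <<'E'
from h import *
c=snap('wrist','w6'); o=get_obs(); print(o['tool_pos'],R.from_rotvec(o['eef_rot']).as_matrix().round(3)[:2,:2],o['contact_force'],togo([428.4,-231.5,15.1]))
im=c['image'].astype(int); mx=im.max(2)
m=np.zeros(mx.shape,bool); m[0:250,245:325]=1
z=o['tool_pos'][2]+8
for d in comps(c,m&(mx<75),z,300): print(d['px'],d['bb'],d['rc'],d['wh'],d['ang'],cv2.fitLine(d['P'].astype(np.float32),cv2.DIST_L2,0,.01,.01).ravel())
E
```

```text
[ 426.44612253 -230.35125061  228.2736381 ] [[-0.21   0.978]
 [ 0.978  0.21 ]] [ 0.89701235  0.95286278 -3.0482864 ] [-0.0609658   0.0609717   7.10566646]
[281.6 194. ] [ 254  130   53  120 5279] [ 417.  -187.4] [25.4 59.3] 102.38 [ 2.0463134e-01 -9.7883910e-01  4.1797958e+02 -1.8798476e+02]
```

step_arm([
  [-0.06, 0.05, 1.5, 0, 0, 0, 0],
  [-0.06, 0.05, 3, 0, 0, 0, 0],
  [-0.06, 0.05, 4.5, 0, 0, 0, 0],
  [-0.06, 0.05, 5.4, 0, 0, 0, 0],
  [-0.06, 0.05, 5.7, 0, 0, 0, 0],
  [-0.06, 0.05, 5.7, 0, 0, 0, 0],
])

```text
t: 16.38
tool_pos: [428.8, -232.1, 58.1]
eef_rot: [-1.974, -2.444, -0.0]
contact_force: [-0.2, -0.2, -1.6]
finger_gap: 0.304
grasp_force: 59.8
```

```bash
python3 - <<'E'
from h import *
c=snap('wrist','w7'); o=get_obs(); print(o['tool_pos'],o['contact_force'],togo([428.4,-231.5,15.1]))
t=snap('top','t7')
a=c['image'][:330,130:430]; b=cv2.resize(t['image'][148:275,322:436],None,fx=4.3,fy=4.3,interpolation=cv2.INTER_CUBIC)
a=cv2.resize(a,None,fx=1,fy=1); h=max(a.shape[0],b.shape[0])
p=lambda x:np.vstack([x,np.zeros((h-x.shape[0],x.shape[1],3),np.uint8)])
cv2.imwrite('pics/z7.png',np.hstack([p(a),p(b)])); print(a.shape,b.shape)
E
```

```text
[ 429.45056474 -232.67974218   59.03575267] [ 0.37285083  0.22585007 -2.12312566] [ 0.04721746 -0.02743549  1.46445358]
(330, 300, 3) (546, 490, 3)
```

View pics/z7.png

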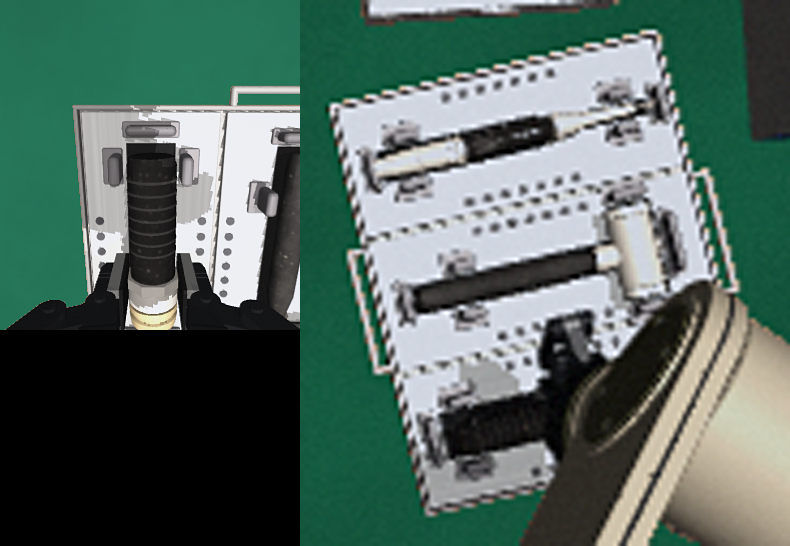

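The sleeve (127–176) is centred between its brackets (121, 179), and its rear end lines up with the outline. The top view on the right shows the mallet home. Lowering.

step_arm([
  [0.03, -0.03, 0.8, 0, 0, 0, 0],
  [0.03, -0.03, 1.2, 0, 0, 0, 0],
  [0.03, -0.03, 1.34, 0, 0, 0, 0],
  [0.03, -0.03, 1.38, 0, 0, 0, 0],
  [0.03, -0.03, 1.38, 0, 0, 0, 0],
])

```text
t: 17.1
tool_pos: [428.1, -232.4, 17.1]
eef_rot: [1.975, 2.442, 0.0]
contact_force: [1.0, 0.6, -3.6]
finger_gap: 0.3
grasp_force: 59.9
```

step_arm([
  [0, 0, 0.04, 0, 0, 0, 0],
  [0, 0, 0.08, 0, 0, 0, 0],
  [0, 0, 0.08, 0, 0, 0, 0],
])

```text
t: 17.48
tool_pos: [428.0, -232.3, 15.1]
eef_rot: [1.975, 2.442, -0.0]
contact_force: [-3.1, 2.3, 6.4]
finger_gap: 0.302
grasp_force: 61.0
```

step_arm([
  [0, 0, 0, 0, 0, 0, 0.33],
  [0, 0, 0, 0, 0, 0, 0.42],
  [0, 0, 0, 0, 0, 0, 0.55],
  [0, 0, 0, 0, 0, 0, 0.6],
  [0, 0, 0, 0, 0, 0, 0.6],
  [0, 0, -1, 0, 0, 0, 0.6],
  [0, 0, -3, 0, 0, 0, 0.6],
  [0, 0, -5, 0, 0, 0, 0.6],
  [0, 0, -7, 0, 0, 0, 0.6],
  [0, 0, -8, 0, 0, 0, 0.6],
  [0, 0, -8, 0, 0, 0, 0],
])

```text
t: 18.85
tool_pos: [429.1, -233.1, 257.6]
eef_rot: [1.972, 2.438, 0.001]
contact_force: [0.3, -0.8, -0.2]
finger_gap: 0.399
grasp_force: 0.0
```

```bash
python3 - <<'E'
from h import *
c=snap('wrist','w8'); t=snap('top','t8'); o=get_obs(); print(o['tool_pos'],o['contact_force'])
im=load('top1')['image']; b=cv2.resize(im[183:243,270:325],None,fx=7,fy=7,interpolation=cv2.INTER_CUBIC)
a=c['image']; print(b.shape)
b=np.vstack([b,np.zeros((max(0,420-b.shape[0]),b.shape[1],3),np.uint8)])[:420]
cv2.imwrite('pics/z8.png',np.hstack([a[:,130:540],b]))
g=load('top1')
for z in(161,):
  for u,v in[(304.5,194.5),(284,212)]: print(onplane(g,u,v,z))
E
```

```text
[ 427.47506602 -232.00901586  253.53487675] [-0.58048649 -0.11346779 -0.89146651]
(420, 385, 3)
[563.07150933 -22.28118943 161.        ]
[520.21054298  29.78057917 161.        ]
```

View pics/z8.png

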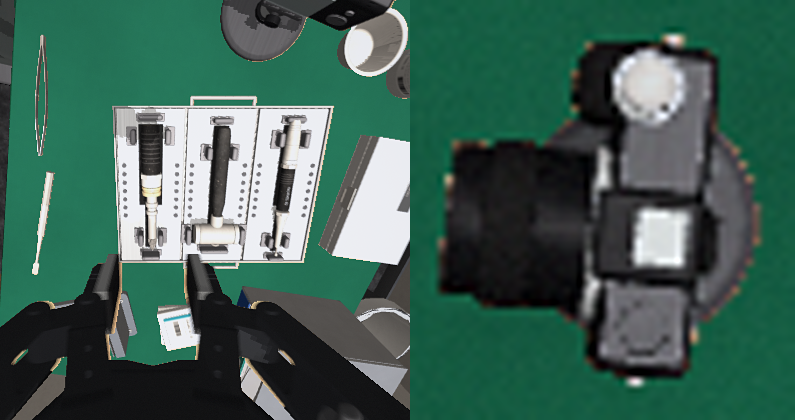

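Both tools are home: the perforator is in the left bay and the mallet in the middle one, each aligned with its outline. The button cap is at about top-camera pixel (304, 194.5). I'll move above it with shut fingers.

```bash
python3 - <<'E'
from h import *
t=load('top1'); print(onplane(t,303.9,194.4,161), togo([563.3,-21,231]), get_obs()['tool_pos'])
E
```

```text
[563.35015779 -20.78754228 161.        ] [5.93087026 5.89872387 0.75121336] [ 427.47506602 -232.00901586  253.53487675]
```

step_arm([
  [5.93, 5.9, 0.8, 0, 0, 0, 0],
  [5.93, 5.9, 0.8, 0, 0, 0, 0],
  [5.93, 5.9, 0.8, 0, 0, 0, 0],
  [5.93, 5.9, 0.8, 0, 0, 0, 0],
  [5.93, 5.9, 0.8, 0, 0, 0, 0],
  [5.93, 5.9, 0.8, 0, 0, 0, 0],
  [5.93, 5.9, 0.8, 0, 0, 0, 0],
])

```text
t: 19.82
tool_pos: [562.8, -22.2, 229.4]
eef_rot: [-1.977, -2.441, 0.001]
contact_force: [-0.5, -1.3, 0.3]
finger_gap: -0.0
grasp_force: 0.0
```

```bash
python3 - <<'E'
from h import *
c=snap('wrist','w9'); o=get_obs(); print(o['tool_pos'],o['contact_force'])
p=proj(c,[563.3,-21,161]); print(p); u,v=p.astype(int)
im=c['image'].astype(int); mn=im.min(2)
print(mn[v-26:v+30:3,u-30:u+32:3])
m=np.zeros(mn.shape,bool); m[v-35:v+35,u-30:u+30]=1
for th in(120,150,180): show(comps(c,m&(mn>th),161,60))
E
```

```text
[562.92638809 -22.35355693 229.80970072] [ 0.39494593 -0.26868758  0.51698938]
[281.82403945 219.95491353]
[[ 58  27  22  18  19  16  13  14  27  27  30  29  30  31  29  30  47  43
   37  42  43]
 [ 77  78  79  52  27  20  21  17  25  45  68  51  30  29  30  47  45  40
   36  40  41]
 [ 79  78  78  77  79  78  57  28 110 196 195 209 204 113  45  47  45  35
   25  41  41]
 [ 77  77  78  79  77  77  60 192 198 193 196 199 247 249 176  46  42  38
   61  40  42]
 [ 82  75  77  77  82  76 199 199 194 194 158 197 198 246 246 135  41  35
   40  41  40]
 [127 129 129 132 129 123 194 200 123 159 164 234 223 190 247 253  34  18
   40  41  41]
 [124 123 125 127 130 151 197  95 152 178 172 242 239 231 247 247  63  59
   40  41  41]
 [125 128 126 124 125 126 255 149 152 239 239 240 242 236 224 248  36  43
   40  40  40]
 [124 125 127 126 129  58 173 154 157 237 236 240 239 239 225 250  11  37
   40  41  40]
 [127 130 125 126 125 125 253 217 230 233 234 237 233 234 224 160 157 151
   40  41  40]
 [125 125 127 129 133 127 108 210 227 227 230 233 229 227 229  26 238  68
   40  40  40]
 [128 130 127 
[... 1179 characters left out ...]
 'rc': array([562. , -15.6]), 'wh': array([24.5, 25.1]), 'mean': array([562.7, -15.8]), 'ang': np.float32(63.85)}
{'px': array([279.9, 248. ]), 'bb': array([251, 236,  60,  18, 533], dtype=int32), 'rc': array([566.6, -41.9]), 'wh': array([15.1, 47.8]), 'mean': array([566.8, -45. ]), 'ang': np.float32(11.99)}
{'px': array([282.8, 214. ]), 'bb': array([266, 198,  33,  32, 652], dtype=int32), 'rc': array([562.2, -15.6]), 'wh': array([23.7, 24.9]), 'mean': array([563. , -16.1]), 'ang': np.float32(59.42)}
{'px': array([281.1, 248.6]), 'bb': array([251, 237,  60,  17, 404], dtype=int32), 'rc': array([567.2, -45.2]), 'wh': array([13.7, 48.8]), 'mean': array([567.9, -45.3]), 'ang': np.float32(4.56)}
```

step_arm([
  [0.08, 0.055, 0.8, 0, 0, 0, 0],
  [0.08, 0.055, 1.6, 0, 0, 0, 0],
  [0.08, 0.055, 2.1, 0, 0, 0, 0],
  [0.08, 0.055, 2.2, 0, 0, 0, 0],
  [0.08, 0.055, 2.2, 0, 0, 0, 0],
])

```text
t: 20.5
tool_pos: [564.8, -18.8, 164.8]
eef_rot: [1.976, 2.442, 0.001]
contact_force: [0.5, 0.2, 0.7]
finger_gap: 0.002
grasp_force: 0.0
```

step_arm([
  [0, 0, 0.1, 0, 0, 0, 0],
  [0, 0, 0.15, 0, 0, 0, 0],
  [0, 0, 0.2, 0, 0, 0, 0],
  [0, 0, 0.2, 0, 0, 0, 0],
])

```text
t: 21.0
tool_pos: [565.0, -18.5, 158.5]
eef_rot: [1.975, 2.442, 0.001]
contact_force: [1.1, -0.3, 1.8]
finger_gap: 0.0
grasp_force: 1.0
```

step_arm([
  [0, 0, 0.03, 0, 0, 0, 0],
  [0, 0, 0.06, 0, 0, 0, 0],
  [0, 0, 0.06, 0, 0, 0, 0],
])

```text
t: 21.38
tool_pos: [565.0, -18.4, 157.3]
eef_rot: [1.975, 2.442, 0.001]
contact_force: [-1.4, -1.3, 7.8]
finger_gap: 0.001
grasp_force: 3.6
```

step_arm([
  [0, 0, -0.02, 0, 0, 0, 0],
  [0, 0, -0.02, 0, 0, 0, 0],
])

```text
t: 21.62
tool_pos: [565.0, -18.4, 157.3]
eef_rot: [1.975, 2.442, 0.001]
contact_force: [0.8, -0.8, 5.3]
finger_gap: 0.002
grasp_force: 2.6
```

step_arm([
  [0, 0, 0, 0, 0, 0, 0],
  [0, 0, 0, 0, 0, 0, 0],
  [0, 0, 0, 0, 0, 0, 0],
  [0, 0, 0, 0, 0, 0, 0],
  [0, 0, 0, 0, 0, 0, 0],
  [0, 0, 0, 0, 0, 0, 0],
  [0, 0, 0, 0, 0, 0, 0],
  [0, 0, 0, 0, 0, 0, 0],
  [0, 0, 0, 0, 0, 0, 0],
  [0, 0, 0, 0, 0, 0, 0],
  [0, 0, 0, 0, 0, 0, 0],
])

```text
t: 23.0
tool_pos: [565.0, -18.5, 157.3]
eef_rot: [1.975, 2.442, 0.001]
contact_force: [1.7, -0.6, 5.4]
finger_gap: 0.003
grasp_force: 2.7
```

step_arm([
  [0, 0, 0.1, 0, 0, 0, 0],
  [0, 0, 0.2, 0, 0, 0, 0],
  [0, 0, 0.22, 0, 0, 0, 0],
  [0, 0, 0.22, 0, 0, 0, 0],
  [0, 0, 0.22, 0, 0, 0, 0],
])

```text
t: 23.62
tool_pos: [565.2, -18.4, 152.9]
eef_rot: [1.974, 2.442, 0.002]
contact_force: [-5.6, 0.7, 19.0]
finger_gap: 0.002
grasp_force: 9.7
```

Fully down: 4.4 mm lower, at 19 N. Releasing.

step_arm([
  [0, 0, -0.3, 0, 0, 0, 0],
  [0, 0, -1, 0, 0, 0, 0],
  [0, 0, -2.5, 0, 0, 0, 0],
  [0, 0, -3.5, 0, 0, 0, 0],
  [0, 0, -3.5, 0, 0, 0, 0],
  [0, 0, -3.5, 0, 0, 0, 0],
])

```text
t: 24.38
tool_pos: [563.9, -18.3, 253.7]
eef_rot: [-1.974, -2.441, 0.002]
contact_force: [0.2, -0.0, -0.2]
finger_gap: 0.0
grasp_force: 0.0
```

```bash
python3 - <<'E'
from h import *
o=get_obs(); print(o['t'],o['tool_pos'],o['contact_force']); print(hand_in())
E
```

```text
24.375 [563.8628989  -18.30665263 253.71834657] [ 0.18821791 -0.0276843  -0.21959119]
the job is handed in; nothing more can be done
None
```

I handed the job in at 24.4 s: the mallet and perforator are home in their bays, and the button was held at halfway for over a second, pressed fully down and released; the hand-in returned no verdict.

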